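# Gauge a tube adapter's blind bore and present it hole-up

## Task

One end of the blue tube adapter has a blind hole and the other is solid: find the bored end and slide the lying adapter, hole first, fully home onto the gauge's peg, until its end meets the face of the gauge. Then draw it off, turn it so that the hole faces straight up, and finish while holding it there, still, in the gripper alone, with the adapter's middle at least 12 cm above the table. Leave the other things on the table as they are.

Things in the scene. Friction and masses are not known exactly. Their poses are not given: they have to be found in the camera images.
- adapter_center (a point): centre of the blue plastic tube adapter, a square bar 36 x 36 mm and 60 mm long, about 90 g, which starts lying on the table on one of its long sides. A blind round hole 17 mm across and 45 mm deep is bored centrally in one end; the other end is solid, and the two ends cannot be told apart from above. The x axis runs along the bar from the solid end towards the bored end; z is up at the start. The bar's ends are 30 mm from this point, its sides 18 mm
- adapter_mouth (a point): centre of the mouth of the adapter's blind hole, on the bored end face, 30 mm from adapter_center along x; same axes
- adapter: the same blue adapter; origin at the middle of the long side it starts lying on, 18 mm below adapter_center; same axes
- gauge: bore gauge fixed to the table: an aluminium block 50 mm deep (along x), 60 mm wide, 40 mm tall, on a green foot 90 mm wide and 8 mm high that starts 15 mm behind the front face. A dark steel peg 10 mm across sticks 36 mm level out of the front face, along the gauge's -x axis, 18 mm above the table, the same height as the hole of a lying adapter. Origin on the table, under the middle of the front face
- gauge_root (a point): root of the gauge peg: the point on the peg's axis in the gauge's front face, 18 mm above the table; same axes as the gauge (the peg runs from here along -x to its tip at 36 mm; an adapter goes on by moving along +x with its bored end towards +x)
- beaker: bystander, to be left alone: empty glass beaker, 64 mm wide, 75 mm tall, standing; origin in the middle of its underside
- dish: bystander, to be left alone: closed glass petri dish, 92 mm wide, 16 mm tall; origin in the middle of its underside
- washbottle: bystander, to be left alone: white wash bottle with red cap, 70 mm wide, 170 mm tall; origin in the middle of its underside
- pencil: bystander, to be left alone: red pencil lying, 165 mm long, 8 mm thick; origin in the middle of its underside
- spare: bystander, to be left alone: white tube adapter, 36 x 36 x 60 mm, standing with its hole up (not the one to work on); origin in the middle of its underside
- slides: bystander, to be left alone: clear open box of slides, 120 x 85 x 45 mm; origin in the middle of its underside
- jar: bystander, to be left alone: amber specimen jar with black cap, 52 mm wide, 65 mm tall; origin in the middle of its underside

How it is judged:
By the outcome, as a careful person would: the job done as asked, in the order asked, and still so for the second after the job is handed in, while the arm keeps its last pose, push and grip.
It also fails if it takes over 54 s, if anything falls off the work surface, if the arm or the gripper's body presses on something with over 40 N, if the wrist force passes 120 N, or if a joint passes its speed limit or range.

## Robot

A 6-joint arm with a two-finger parallel gripper is mounted at the origin on the work surface. World frame = base frame: x ahead of the robot, y to its left, z up, the work surface at z = 0. Lengths are in m, angles in rad, forces in N, time in s.
With the tool pointing down it reaches from about 0.375 to 0.975 m from the base axis. Payload 3.8 kg.
Tool frame: the origin (TCP) lies midway between the tips of the shut fingers; the grasp point (between the pads) lies 19 mm behind it; z points along the fingers, y is the direction in which the jaws open and shut (so a half turn about z gives the same grasp; the last joint's range is limited). The gripper opens to 88 mm and grips with 3 to 60 N. Pads are 18 mm wide; open, the fingers measure 123 mm over their backs; the gripper's body (75 mm by 187 mm) begins 45 mm behind the grasp point.
Start: joints at [-0.037, 0.264, 1.604, -0, 1.274, -0.037], TCP at [0.675, -0, 0.239] pointing down, gripper open.
Joint ranges: [-2.63, 2.63], [-0.94, 2.18], [0.31, 2.57], [-1.31, 4.45], [0, 2.66], [-2.55, 2.55]. Speed limits (rad/s): [2.57, 2.57, 3.14, 3.14, 3.14, 3.14].

## Interface

Orientations are given as a rotation vector (axis times angle).
In Python, from bench import ctrl, get_image, job gives the robot as it stands.
- The arm moves only by the tool apply_moves, never from a script. Its argument "rows" is one flat list of numbers, 7 for each row, row after row: the finger opening in cm, from 0 to 8.81, then the shift along the world's x, y, z in cm, then the turn, a rotation vector about the world's x, y, z in degrees. A call has 1 to 10 rows; each row shifts and turns the commanded pose from where the row before left it; what a row does not reach is not made up. A row lasts 1/8 s, in which the tool goes at most 62.5 mm and 10.7 degrees, less where a joint would pass 70% of its speed; a pose out of reach is approached as far as the arm can. A call is refused whole if a number of a shift passes 6.25 or a number of a turn 10.7, either way. A call with a gripper value outside its range is refused whole. The fingers move at their own pace and stop on an object; the grip force is fixed at half the most. Time passes only in rows, so rows that do not move let the fingers close. It gives the time, the measured TCP pose, the force and the opening at its end, in the units of the state.
- ctrl.get_state(): the state, without advancing time (a new reading comes with each control period).
- get_image(name): name is "scene" or "side" or "wrist"; returns a dict with "img" (384x512x3 uint8, blue, green, red), "fov_y" (degrees; the focal length in pixels is half the picture's height over the tangent of half this angle, whatever the lens; pixels are square), "cx", "cy" (the principal point, pixels), "world_from_camera" (4x4, takes a point from camera to world coordinates); the wrist camera has in their place "hand_eye" (4x4, takes a point from camera to tool coordinates, whose origin is the TCP and whose axes are the flange's). Camera axes: x right, y down, z forward; pixel columns grow to the right and rows downward; lengths in m; the calibration is good to about 2 mm. A picture is of the moment at which its call begins: read the wrist's pose just before it. There is no depth.
- job.job_done(): hands the job in, once; it reports no verdict.
The state is a dict: "t": time; "joints": joint angles; "joint_velocities": joint speeds; "effort": joint torques, N m; "ee_pos": TCP position; "tcp_rot": TCP orientation; "wrist_force": force on the tool from outside, world axes, zero at the start; "ft_torque": the same for the moment, N m; "finger_gap": opening from 0.0 (shut) to 1.0 (fully open).
Only numpy, scipy, OpenCV 4.12 (cv2) and the standard library are available. Lean on these libraries where they do the work, as an engineer would, in place of code of your own. Each camera call takes 0.05 s, during which the arm holds its last target. There are 200 camera calls.

## Working session

There is one attempt and no reset: what is moved stays moved. The work goes in short steps, Python scripts to look and compute and a tool call to move; the robot and the scene stay as the last step left them, time stands still between calls to the robot, and variables do not carry over. Pictures are saved under pics/ and viewed, about 8 in all and at most 12, crops included, and the job is handed in when it is done.

Besides the shell and the picture viewer there is one more tool, called as name(argument=value, ...) on one line, values as JSON. apply_moves: Moves the arm, as the interface text tells. Its arguments: {"type":"object","properties":{"rows":{"type":"array","items":{"type":"number"}}},"required":["rows"]}

```bash
mkdir -p pics; ls
cat > h.py <<'E'
import numpy as np, cv2, json
from scipy.spatial.transform import Rotation as R
from bench import ctrl, get_image, job
def snap(name, fn=None):
    s=ctrl.get_state(); d=get_image(name)
    f=192/np.tan(np.radians(d["fov_y"])/2)
    if name=="wrist":
        T=np.eye(4); T[:3,:3]=R.from_rotvec(s["tcp_rot"]).as_matrix(); T[:3,3]=s["ee_pos"]
        W=T@np.array(d["hand_eye"])
    else: W=np.array(d["world_from_camera"])
    if fn: cv2.imwrite("pics/"+fn,d["img"])
    return dict(img=d["img"],f=f,cx=d["cx"],cy=d["cy"],W=W)
def ray(c,u,v):
    r=c["W"][:3,:3]@np.array([(u-c["cx"])/c["f"],(v-c["cy"])/c["f"],1]); return c["W"][:3,3],r/np.linalg.norm(r)
def onz(c,u,v,z):
    o,r=ray(c,u,v); return o+r*(z-o[2])/r[2]
def proj(c,p):
    q=np.linalg.inv(c["W"])@np.append(p,1); return c["f"]*q[:2]/q[2]+[c["cx"],c["cy"]]
def mask(c,lo,hi):
    return cv2.inRange(cv2.cvtColor(c["img"],cv2.COLOR_BGR2HSV),np.array(lo),np.array(hi))
E
python3 - <<'E'
from h import *
print(ctrl.get_state())
a=snap("scene","scene1.png");b=snap("side","side1.png");c=snap("wrist","wrist1.png")
for x in(a,b,c): print(x["W"].round(3),x["f"],x["cx"],x["cy"])
cv2.imwrite("pics/m1.png",cv2.resize(np.hstack([a["img"],b["img"]]),(800,300)))
E
```

```text
pics
{'t': 0.0, 'joints': array([-3.69340642e-02,  2.64744046e-01,  1.60537431e+00, -5.29508533e-06,
        1.27369584e+00, -3.68654909e-02]), 'joint_velocities': array([ 1.05239661e-03, -1.67023008e-03, -8.46956893e-05,  1.60526759e-03,
        6.43288155e-04,  3.87877775e-04]), 'effort': array([-9.59501231e-04, -5.02113855e+01, -3.56871557e+01,  7.25938403e-02,
        2.92220683e-02, -1.93505334e-04]), 'ee_pos': array([ 6.74286997e-01, -2.20576663e-07,  2.37393977e-01]), 'tcp_rot': array([-2.22036668, -2.22021788,  0.00237939]), 'wrist_force': array([ 0.86994356, -0.31036641,  0.16075012]), 'ft_torque': array([0.02897062, 0.03175198, 0.01234346]), 'finger_gap': 0.9940675701914277}
[[-0.877  0.295 -0.38   0.989]
 [ 0.481  0.565 -0.671  0.689]
 [ 0.017 -0.771 -0.637  0.724]
 [ 0.     0.     0.     1.   ]] 395.1530759886397 252.12642332498666 191.3903273770983
[[ 0.993 -0.079  0.082  0.506]
 [-0.112 -0.516  0.849 -0.998]
 [-0.025 -0.853 -0.522  0.626]
 [ 0.     0.     0.     1.   ]] 362.13423052095277 253.82669226677743 194.19507993873174
[[ 1.     0.    -0.003  0.674]
 [-0.001 -0.958 -0.286  0.073]
 [-0.003  0.286 -0.958  0.383]
 [ 0.     0.     0.     1.   ]] 265.86720483328673 249.2882164032872 193.82424430972986
```

View pics/scene1.png

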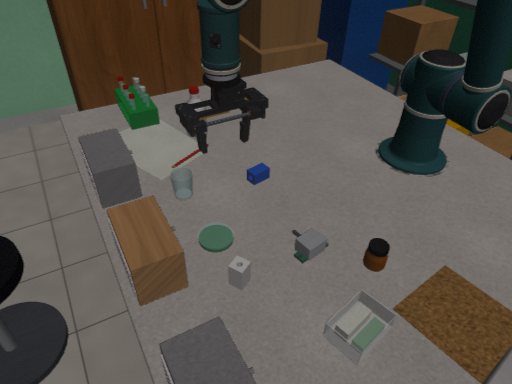

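View pics/side1.png

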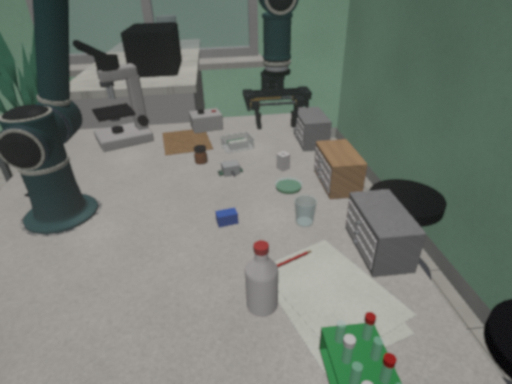

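The scene view shows the blue adapter at about (258,174), the gauge at (310,245) with its peg pointing to the upper left (295,233), and the spare at (239,272). In the side view the adapter is at (227,217) and the gauge at (230,170).

Run:
```python
from h import *
a=snap("scene");b=snap("side");c=snap("wrist")
for n,x in(("scene",a),("side",b),("wrist",c)):
    m=mask(x,(108,120,60),(130,255,255))
    k=max(cv2.findContours(m,0,2)[0],key=cv2.contourArea,default=None) if m.any() else None
    if k is None: print(n,"none");continue
    u,v=np.array(cv2.moments(k)["m10"])/cv2.moments(k)["m00"],cv2.moments(k)["m01"]/cv2.moments(k)["m00"]
    print(n,cv2.contourArea(k),u,v,onz(x,u,v,.018), cv2.approxPolyDP(k,1.5,True).reshape(-1,2).tolist())
g=lambda i,x0,y0,w,h,s:cv2.resize(i["img"][y0:y0+h,x0:x0+w],None,fx=s,fy=s,interpolation=2)
cv2.imwrite("pics/m2.png",np.hstack([g(a,235,155,50,40,8),g(a,280,220,50,40,8)]))
w=c["img"]; cv2.imwrite("pics/m3.png",np.vstack([cv2.imread("pics/m2.png")[:, :800],cv2.resize(w,(373,280)).repeat(1,1) if 0 else np.hstack([cv2.resize(w,(373,280)),g(b,200,150,61,40,7)])[:, :800]]) if np.hstack([cv2.resize(w,(373,280)),g(b,200,150,61,40,7)]).shape[1]==800 else w)
# gauge rough
for u,v in((310,245),(295,233)): print(onz(a,u,v,.03))
```

```text
scene 1899.0 363.2854133754608 43.7568018255222 [-0.52381631 -0.84345971  0.018     ] [[361, 0], [360, 3], [365, 5], [364, 8], [371, 2], [374, 5], [369, 6], [367, 10], [366, 8], [363, 10], [361, 7], [361, 11], [357, 7], [354, 8], [354, 6], [352, 8], [354, 8], [355, 14], [353, 12], [352, 14], [350, 9], [351, 16], [354, 19], [351, 22], [350, 19], [348, 22], [351, 25], [347, 27], [348, 34], [346, 37], [350, 38], [345, 40], [344, 48], [347, 46], [348, 48], [343, 52], [341, 64], [370, 81], [378, 83], [378, 85], [385, 89], [386, 84], [384, 82], [387, 81], [387, 77], [381, 77], [380, 83], [377, 80], [379, 72], [373, 73], [380, 68], [384, 75], [382, 73], [385, 72], [382, 70], [382, 65], [379, 63], [378, 67], [380, 65], [381, 69], [377, 69], [373, 65], [370, 69], [364, 67], [366, 64], [369, 66], [369, 63], [377, 62], [369, 58], [368, 61], [367, 57], [364, 56], [376, 50], [374, 47], [377, 45], [380, 30], [378, 34], [375, 34], [374, 32], [377, 31], [373, 29], [373, 34], [369, 32], [371, 31], [369, 29], [372, 26], [374, 27], [368, 27], [374, 19], [369, 17], [373, 16], [375, 12], [377, 17], [373,
[... 236 characters left out ...]
 [398, 6], [399, 2], [397, 3], [396, 0], [394, 2], [392, 0], [393, 5], [385, 0], [385, 3], [388, 3], [390, 6], [384, 7], [386, 9], [383, 12], [382, 9], [379, 13], [377, 10], [380, 10], [376, 9], [372, 10], [369, 14], [367, 13], [367, 15], [360, 14], [355, 16], [357, 12], [368, 11], [371, 6], [376, 5], [373, 2], [375, 1]]
side 108.5 225.9185867895545 213.42396313364054 [ 0.50731262 -0.1049954   0.018     ] [[235, 212], [233, 209], [217, 212], [217, 216], [219, 218], [234, 215]]
wrist 243.5 126.32375085557837 245.61464750171115 [ 0.48622237 -0.11792499  0.018     ] [[142, 236], [126, 238], [115, 249], [118, 257], [120, 258]]
[0.54840714 0.19672726 0.03      ]
[0.55799901 0.14675392 0.03      ]
```

View pics/m3.png

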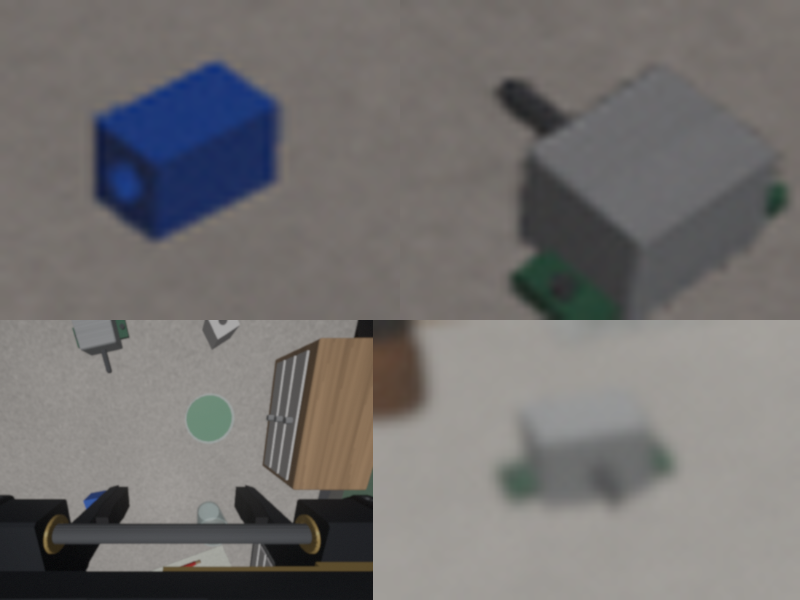

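The crop shows a round hole in the adapter end at the left of the scene picture, crop (125,180). The gauge's peg points to the upper left, away from this camera and towards the side camera. Next I turn the top-face corners into poses.

Run:
```python
from h import *
a=snap("scene");b=snap("side")
P=lambda pts,x0,y0,z:np.array([onz(a,x0+x/8,y0+y/8,z) for x,y in pts])
t=P([(97,120),(215,62),(280,103),(160,165)],235,155,.036)
print(t.round(4), np.linalg.norm(np.roll(t,-1,0)-t,axis=1)); print("c",t.mean(0))
d=(t[0]+t[3]-t[1]-t[2])[:2]; print("x-axis yaw",np.degrees(np.arctan2(d[1],d[0])))
print("mouth",onz(a,235+125/8,155+180/8,.018))
g=P([(130,152),(255,65),(380,155),(240,245)],280,220,.040)
print(g.round(4), np.linalg.norm(np.roll(g,-1,0)-g,axis=1)); 
d=(g[3]+g[2]-g[0]-g[1])[:2]; print("gauge yaw",np.degrees(np.arctan2(d[1],d[0])),"root",(g[0]+g[1])/2, 'tip', onz(a,280+105/8,220+88/8,.021))
# others
for n,u,v,z in(("spare",239,283,0),("dish",216,238,.01),("beaker",182,190,0.02),("jar",375,258,.03),("slides",358,325,.03)): print(n,onz(a,u,v,z).round(3))
# verify adapter in side
c=t.mean(0);c[2]=.018; print(proj(b,c))
```

```text
[[ 0.5435 -0.1291  0.036 ]
 [ 0.487  -0.141   0.036 ]
 [ 0.4786 -0.1073  0.036 ]
 [ 0.5363 -0.0948  0.036 ]] [0.05776595 0.03466761 0.05899022 0.03513805]
c [ 0.51134766 -0.11804904  0.036     ]
x-axis yaw 12.04798798449751
mouth [ 0.54022431 -0.11325045  0.018     ]
[[0.5726 0.1726 0.04  ]
 [0.5182 0.16   0.04  ]
 [0.5073 0.2085 0.04  ]
 [0.5649 0.2182 0.04  ]] [0.05582047 0.04972462 0.05848517 0.04628123]
gauge yaw 101.1953822309199 root [0.54541006 0.16628922 0.04      ] tip [0.5527129 0.1317061 0.021    ]
spare [0.738 0.196 0.   ]
dish [0.729 0.054 0.01 ]
beaker [ 0.739 -0.149  0.02 ]
jar [0.439 0.3   0.03 ]
slides [0.588 0.416 0.03 ]
[227.49545816 215.80225798]
```

apply_moves(rows=[8.8,-1,-1.3,-0.4,0,0,-9.75,8.8,-1,-1.3,-0.4,0,0,-9.75,8.8,-1,-1.3,-0.4,0,0,-9.75,8.8,-1,-1.3,-0.4,0,0,-9.75,8.8,-1,-1.3,-0.4,0,0,-9.75,8.8,-1,-1.3,-0.4,0,0,-9.75,8.8,-1,-1.3,-0.4,0,0,-9.75,8.8,-1,-1.3,-0.4,0,0,-9.75,8.8,0,0,0,0,0,0])

```text
t: 1.52
ee_pos: [0.5943, -0.1046, 0.2064]
tcp_rot: [-3.124, -0.329, 0.001]
wrist_force: [0.6, -1.3, -1.0]
finger_gap: 0.997
```

Run:
```python
from h import *
s=ctrl.get_state(); print(s["t"],s["ee_pos"],R.from_rotvec(s["tcp_rot"]).as_matrix().round(3),s["joints"])
c=snap("wrist","w2.png"); print(proj(c,[.511,-.118,.018]),proj(c,s["ee_pos"]),proj(c,[.511,-.118,.018]));
```

```text
1.525 [ 0.59428571 -0.1045832   0.20643425] [[ 0.978  0.208 -0.001]
 [ 0.208 -0.978  0.   ]
 [-0.001 -0.    -1.   ]] [-2.15459450e-01  1.52533485e-01  1.79794278e+00 -2.84026779e-05
  1.19184697e+00  1.14549229e+00]
[246.19674276 234.00201565] [248.85644421 241.62521754] [246.19674276 234.00201565]
```

View pics/w2.png

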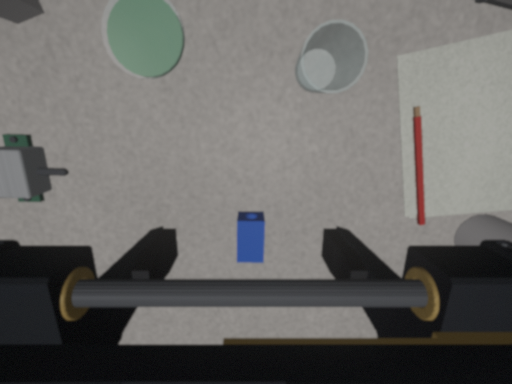

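The wrist view shows the adapter at (251,240), aligned with the jaws. Its far end, row 216, faces the dish and shows the hole patch. The gauge peg is at (60,172).

Run:
```python
from h import *
c=snap("wrist")
m=mask(c,(105,90,30),(130,255,255)); k=max(cv2.findContours(m,0,2)[0],key=cv2.contourArea)
M=np.zeros_like(m); cv2.drawContours(M,[k],-1,255,-1)
V=cv2.cvtColor(c["img"],cv2.COLOR_BGR2HSV)[...,2]
# top face = brighter rows
print(cv2.boundingRect(k)); 
for r in range(208,268,3): xs=np.where(M[r])[0]; print(r,xs.min() if len(xs) else None,xs.max() if len(xs) else None,V[r,251],V[r,240],V[r,262])
rows=np.arange(224,258); L=[np.where(M[r])[0].min() for r in rows]; Rr=[np.where(M[r])[0].max()+1 for r in rows]
l=np.polyfit(rows,L,1); q=np.polyfit(rows,Rr,1)
ln=lambda p:np.array([onz(c,np.polyval(p,r),r,.036) for r in(224,257)])
for p in(l,q): A=ln(p); d=A[1]-A[0]; print(A.round(4),"yaw",np.degrees(np.arctan2(-d[1],-d[0])))
mid=(l+q)/2; print("ends",onz(c,np.polyval(mid,221),221,.036),onz(c,np.polyval(mid,262.5),262.5,.036))
# peg
print("peg tip",onz(c,67,172,.02),"root",onz(c,49,172,.02), "front face top corners",onz(c,44,148,.04),onz(c,48,193,.04))
```

```text
(237, 213, 28, 50)
208 None None 146 141 143
211 None None 122 115 124
214 240 261 118 74 79
217 239 262 147 71 76
220 238 262 98 91 81
223 238 264 146 146 144
226 237 264 149 148 149
229 237 263 148 148 149
232 237 263 149 148 150
235 237 263 148 148 149
238 237 263 149 148 148
241 237 263 148 147 149
244 237 263 148 149 148
247 237 263 148 148 149
250 237 263 148 148 149
253 237 263 148 147 148
256 237 262 148 148 148
259 237 262 148 147 147
262 239 262 144 144 144
265 None None 143 140 139
[[ 0.5313 -0.1017  0.036 ]
 [ 0.4846 -0.1111  0.036 ]] yaw 11.326648176436342
[[ 0.5387 -0.1363  0.036 ]
 [ 0.492  -0.1457  0.036 ]] yaw 11.31011710256525
ends [ 0.53909292 -0.11819945  0.036     ] [ 0.48014263 -0.12999855  0.036     ]
peg tip [0.54918962 0.12327948 0.02      ] root [0.54438353 0.14569783 0.02      ] front face top corners [0.57971292 0.13717601 0.04      ] [0.52470156 0.13281316 0.04      ]
```

apply_moves(rows=[8.8,-2.1,-0.4,-2.6,0,0,0,8.8,-2.1,-0.4,-2.6,0,0,0,8.8,-2.1,-0.4,-2.6,0,0,0,8.8,-2.1,-0.4,-2.6,0,0,0,8.8,0,0,-2.4,0,0,0,8.8,0,0,-2.4,0,0,0,8.8,0,0,-2.4,0,0,0,8.8,0,0,-1.5,0,0,0,8.8,0,0,-0.8,0,0,0,8.8,0,0,0,0,0,0])

```text
t: 2.88
ee_pos: [0.5111, -0.1198, 0.0075]
tcp_rot: [-3.124, -0.33, 0.001]
wrist_force: [-0.3, -0.2, -0.6]
finger_gap: 1.002
```

apply_moves(rows=[3,0,0,0,0,0,0,3,0,0,0,0,0,0,3,0,0,0,0,0,0,3,0,0,0,0,0,0,3,0,0,0,0,0,0,3,0,0,0,0,0,0,3,0,0,0,0,0,0])

```text
t: 3.75
ee_pos: [0.5111, -0.1201, 0.0078]
tcp_rot: [3.124, 0.328, 0.0]
wrist_force: [0.5, -1.0, 0.9]
finger_gap: 0.404
```

apply_moves(rows=[3,0,0,2.7,0,0,0,3,0,0,2.7,0,0,0,3,0,0,2.6,0,0,0,3,0.6,2.1,0,0,0,10,3,0.6,2.1,0,0,0,10,3,0.6,2.1,0,0,0,10,3,0.6,2.1,0,0,0,10,3,0.6,2.1,0,0,0,10,3,0.6,2.1,0,0,0,10,3,0.6,2.1,0,0,0,10])

```text
t: 5.0
ee_pos: [0.5527, 0.0278, 0.0873]
tcp_rot: [-2.365, -2.067, 0.001]
wrist_force: [0.6, -0.4, -0.6]
finger_gap: 0.403
```

apply_moves(rows=[3,0.6,2.1,0,0,0,10,3,0.6,2.0,0,0,0,10,3,0,0,0,0,0,0,3,0,0,0,0,0,0])

```text
t: 5.5
ee_pos: [0.5644, 0.0676, 0.0873]
tcp_rot: [-1.98, -2.438, 0.002]
wrist_force: [-0.5, 0.7, -0.8]
finger_gap: 0.407
```

Run:
```python
from h import *
s=ctrl.get_state(); print(s["t"],s["ee_pos"],R.from_rotvec(s["tcp_rot"]).as_matrix().round(3),s["joints"])
a=snap("scene","s3.png");c=snap("wrist","w3.png"); 
p=proj(a,s["ee_pos"]);print(p); x,y=(p-[30,35]).astype(int)
cv2.imwrite("pics/m4.png",np.hstack([cv2.resize(a["img"][y:y+75,x:x+60],(300,375),interpolation=2),cv2.resize(c["img"],(500,375))])); print(x,y)
```

```text
5.5 [0.56442922 0.06757099 0.08731699] [[-0.205  0.979 -0.001]
 [ 0.979  0.205 -0.   ]
 [-0.    -0.001 -1.   ]] [ 7.55140402e-02  2.06332030e-01  1.97412784e+00 -3.70411435e-04
  9.62213694e-01 -1.31154699e-01]
[277.21615128 197.45742413]
247 162
```

View pics/m4.png

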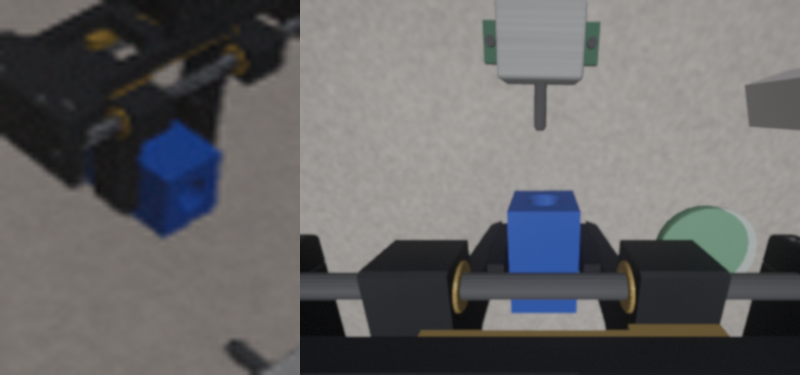

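The scene crop clearly shows the open bore in the end facing the gauge. In the wrist view the peg runs straight ahead of the bar: peg at about (246,85–131), bar centre at column about 249.

```bash
cat > meas.py <<'E'
from h import *
s=ctrl.get_state(); c=snap("wrist"); tcp=s["ee_pos"]; Rm=R.from_rotvec(s["tcp_rot"]).as_matrix()
g=cv2.cvtColor(c["img"],cv2.COLOR_BGR2GRAY).astype(int); 
m=mask(c,(105,90,30),(130,255,255)); 
print("tcp",tcp.round(4),"toolx yaw",np.degrees(np.arctan2(Rm[1,0],Rm[0,0])))
def fit(rows,f):
    L=[];
    for r in rows:
        xs=f(r)
        if len(xs): L.append((r,xs.min(),xs.max()+1))
    L=np.array(L); return np.polyfit(L[:,0],L[:,1],1),np.polyfit(L[:,0],L[:,2],1),L
E
python3 - <<'E'
from meas import *
dark=lambda r:np.where(g[r,225:270]<95)[0]+225
for r in range(74,140,3): xs=dark(r); print(r,xs.min() if len(xs) else '',xs.max() if len(xs) else '',g[r,246],g[r,225],m[r].any())
col=np.where(m[:,249])[0]; print(col.min(), [(r,int(c["img"][r,235,0])) for r in range(190,220,2)])
l,q,L=fit(range(92,126),dark)
zax=.018
P=[onz(c,(np.polyval(l,r)+np.polyval(q,r))/2,r,zax) for r in(95,125)]
for p in P: print("peg axis",p.round(4),"in tool",(Rm.T@(p-tcp)).round(4))
d=P[0]-P[1]; print("peg yaw",np.degrees(np.arctan2(d[1],d[0])))
bl=lambda r:np.where(m[r])[0]
l,q,L=fit(range(222,240),bl); print(L[::6])
zt=tcp[2]-.0078+.036
for p in(l,q):
  A=[onz(c,np.polyval(p,r),r,zt) for r in(223,239)]; d=A[0]-A[1]; print("bar edge",[(Rm.T@(x-tcp)).round(4) for x in A],np.degrees(np.arctan2(d[1],d[0])))
E
```

```text
tcp [0.5645 0.0673 0.0875] toolx yaw 101.86291157101707
74   152 152 False
77   140 137 False
80   105 100 False
83 225 269 77 76 False
86 239 252 79 125 False
89 240 251 79 157 False
92 240 251 79 156 False
95 240 251 79 154 False
98 240 251 80 158 False
101 240 251 78 162 False
104 240 251 79 160 False
107 240 251 79 156 False
110 241 251 81 154 False
113 240 251 80 154 False
116 240 251 81 160 False
119 240 251 80 164 False
122 240 251 80 160 False
125 241 251 80 155 False
128 241 250 79 153 False
131 242 249 76 157 False
134   135 161 False
137   155 159 False
196 [(190, 150), (192, 150), (194, 143), (196, 118), (198, 114), (200, 118), (202, 127), (204, 117), (206, 105), (208, 111), (210, 114), (212, 114), (214, 115), (216, 138), (218, 163)]
peg axis [0.5435 0.1525 0.018 ] in tool [ 0.0877 -0.003   0.0695]
peg axis [0.548  0.1309 0.018 ] in tool [ 0.0657 -0.0031  0.0695]
peg yaw 101.78653124648964
[[222 212 287]
 [228 212 287]
 [234 211 289]]
bar edge [array([ 0.0242, -0.0178, -0.0282]), array([ 0.0158, -0.0192, -0.0282])] 92.26133759198261
bar edge [array([ 0.0242,  0.0174, -0.0282]), array([ 0.0159,  0.019 , -0.0282])] 112.66472209629875
```

apply_moves(rows=[3,-0.1,0,-2.4,0,0,0,3,-0.1,0,-2.4,0,0,0,3,-0.1,-0.1,-2.0,0,0,0,3,0,0,-1.0,0,0,0,3,0,0,0,0,0,0,3,0,0,0,0,0,0])

```text
t: 6.4
ee_pos: [0.5627, 0.0669, 0.0105]
tcp_rot: [1.977, 2.44, 0.001]
wrist_force: [-0.7, 0.0, -1.1]
finger_gap: 0.405
```

Run:
```python
from meas import *
cv2.imwrite("pics/w4.png",c["img"])
dark=lambda r:np.where(g[r,215:285]<95)[0]+215
for r in range(60,215,6): xs=dark(r); print(r,xs.min() if len(xs) else '',xs.max() if len(xs) else '',c["img"][r,249])
```

```text
tcp [0.5627 0.0669 0.0105] toolx yaw 101.97811630995031
60 215 284 [77 75 75]
66 215 284 [78 75 75]
72 238 258 [80 77 76]
78 239 257 [81 78 77]
84 239 257 [80 77 76]
90 239 257 [79 76 75]
96 239 257 [80 78 76]
102 239 256 [80 77 76]
108 239 256 [81 79 77]
114 239 256 [82 79 78]
120 239 256 [81 78 77]
126 239 256 [81 78 77]
132 239 256 [81 78 77]
138 239 255 [81 78 77]
144   [111 112 114]
150   [152 156 159]
156   [155 158 162]
162   [154 157 161]
168   [157 160 164]
174   [151 155 158]
180   [154 158 161]
186   [152 155 158]
192   [153 155 159]
198 220 279 [128  72  50]
204 217 281 [165  93  59]
210 215 283 [144  79  50]
```

View pics/w4.png

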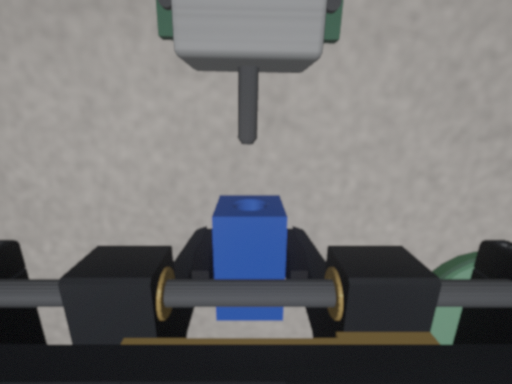

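The low wrist view shows the peg at columns 239–257 (rows 66–142), almost in line with the bar's mouth (250,204). The gauge's face edges are at rows of about 53 and 71.

Run:
```python
from meas import *
T=lambda u,v,z:(Rm.T@(onz(c,u,v,z)-tcp)).round(4)
zb=tcp[2]-.0078
print("peg",T(248.5,76,.018),T(248,135,.018),"tip",T(248,143,.018))
print("hole", T(250,204,zb+.018+.006),"bar front top",T(216,217,zb+.036),T(285,217,zb+.036),"bottom",T(220,197,zb),T(281,197,zb))
print("gauge face: top corners",T(180,53,.04),T(323,53,.04),"bottom",T(198,71,0),T(302,71,0))
print("bar rear top",T(215,319,zb+.036),T(284,319,zb+.036))
```

```text
tcp [0.5627 0.067  0.0106] toolx yaw 101.98630067457228
peg [ 0.0911 -0.0008 -0.0074] [ 0.0636 -0.0011 -0.0074] tip [ 0.0596 -0.0011 -0.0074]
hole [ 0.0296 -0.0001 -0.0162] bar front top [ 0.0273 -0.0161 -0.0282] [ 0.0272  0.0164 -0.0282] bottom [ 0.0259 -0.0181  0.0078] [0.0259 0.0186 0.0078]
gauge face: top corners [ 0.0967 -0.0276 -0.0295] [ 0.0966  0.0285 -0.0294] bottom [ 0.0959 -0.028   0.0105] [0.0959 0.0279 0.0106]
bar rear top [-0.0311 -0.0188 -0.0282] [-0.0311  0.018  -0.0282]
```

apply_moves(rows=[3,-0.1,0,-0.2,0,0,0,3,-0.21,0.98,0,0,0,0,3,-0.21,0.98,0,0,0,0,3,-0.21,0.98,0,0,0,0,3,-0.21,0.98,0,0,0,0,3,0,0,0,0,0,0])

```text
t: 7.25
ee_pos: [0.5524, 0.1073, 0.0078]
tcp_rot: [-1.975, -2.442, -0.0]
wrist_force: [-0.2, 1.1, 0.7]
finger_gap: 0.406
```

Run:
```python
from meas import *
a=snap("scene")
p=proj(a,tcp).astype(int); x,y=p-[30,30]
cv2.imwrite("pics/m5.png",np.hstack([cv2.resize(a["img"][y:y+75,x:x+60],(300,375),interpolation=2),cv2.resize(c["img"],(500,375))])); print(s["wrist_force"],s["ft_torque"],tcp)
```

```text
tcp [0.5524 0.1073 0.0078] toolx yaw 102.06878234570655
[-0.22439462  1.07061287  0.72364198] [0.13659896 0.0338204  0.00146754] [0.5523967  0.107307   0.00776731]
```

View pics/m5.png

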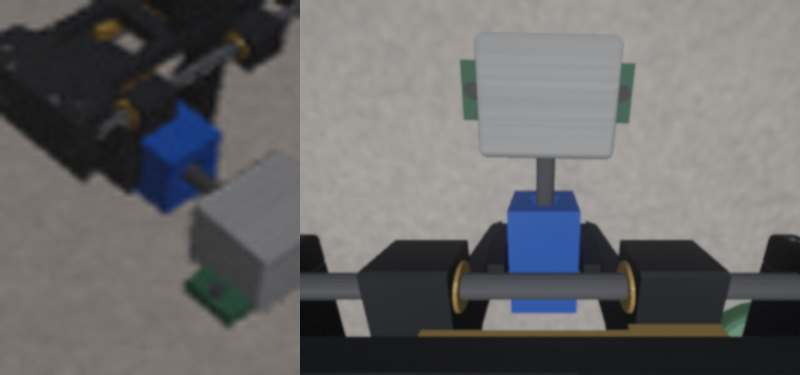

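Both views show the peg inside the bore and centred, with very low forces. I continue towards the face.

apply_moves(rows=[3,-0.21,0.98,0,0,0,0,3,-0.21,0.98,0,0,0,0,3,-0.1,0.5,0,0,0,0,3,0,0,0,0,0,0])

```text
t: 7.85
ee_pos: [0.5473, 0.1316, 0.0078]
tcp_rot: [-1.976, -2.442, -0.001]
wrist_force: [0.3, 1.7, 1.7]
finger_gap: 0.405
```

apply_moves(rows=[3,-0.02,0.1,0,0,0,0,3,-0.02,0.1,0,0,0,0,3,0,0,0,0,0,0])

```text
t: 8.22
ee_pos: [0.5472, 0.1326, 0.0078]
tcp_rot: [1.977, 2.441, 0.0]
wrist_force: [-0.2, -0.9, 1.9]
finger_gap: 0.404
```

apply_moves(rows=[3,-0.02,0.1,0,0,0,0,3,0,0,0,0,0,0])

```text
t: 8.48
ee_pos: [0.5471, 0.1328, 0.0078]
tcp_rot: [1.976, 2.441, -0.001]
wrist_force: [1.5, -5.9, 2.8]
finger_gap: 0.409
```

apply_moves(rows=[3,-0.02,0.1,0,0,0,0,3,-0.02,0.1,0,0,0,0,3,0,0,0,0,0,0])

```text
t: 8.85
ee_pos: [0.5471, 0.1329, 0.0078]
tcp_rot: [1.974, 2.44, -0.004]
wrist_force: [2.1, -13.0, 2.6]
finger_gap: 0.406
```

Run:
```python
from meas import *
a=snap("scene")
x,y=proj(a,tcp).astype(int)-[30,30]
cv2.imwrite("pics/m6.png",np.hstack([cv2.resize(a["img"][y:y+75,x:x+60],(300,375),interpolation=2),cv2.resize(c["img"],(500,375))])); print(s["wrist_force"])
```

```text
tcp [0.5471 0.1329 0.0078] toolx yaw 102.0361294311962
[  2.10426431 -13.03816933   2.62724174]
```

View pics/m6.png

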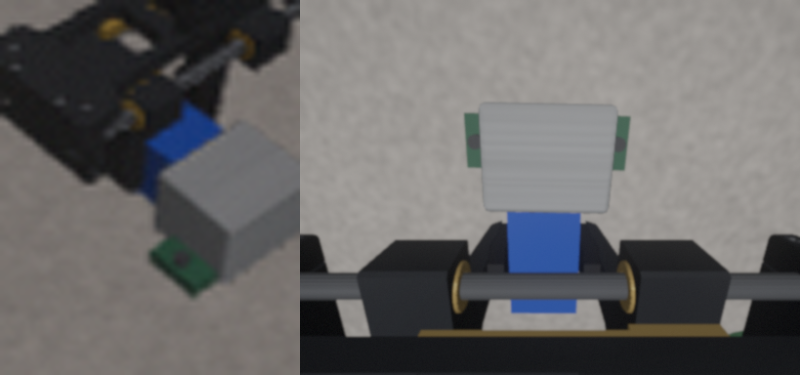

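The adapter is home: it has met the gauge's face with no visible gap and 13 N axial contact. Now I draw it off, and use the drawn-off pose to plan the turn.

apply_moves(rows=[3,0.1,-0.5,0.02,0,0,0,3,0.21,-0.98,0.02,0,0,0,3,0.21,-0.98,0.02,0,0,0,3,0.21,-0.98,0,0,0,0,3,0.21,-0.98,0,0,0,0,3,0.21,-0.98,0,0,0,0,3,0.21,-0.98,0,0,0,0,3,0.21,-0.98,0,0,0,0,3,0,0,0,0,0,0])

```text
t: 10.07
ee_pos: [0.5623, 0.0615, 0.0084]
tcp_rot: [1.978, 2.44, 0.0]
wrist_force: [-0.2, -0.9, -0.0]
finger_gap: 0.406
```

```bash
cat > ik.py <<'E'
from h import *
from scipy.optimize import least_squares
L1,L2=.5075,.5667; T0=np.array([[0,-1,0],[1,0,0],[0,0,1.]])
rz=lambda a:R.from_euler('z',a).as_matrix(); ry=lambda a:R.from_euler('y',a).as_matrix()
def fk(q,L3):
    h=L3-.0852; Ra=rz(q[0])@ry(q[1]); Rb=Ra@ry(q[2]); Rt=Rb@rz(q[3])@ry(q[4])@rz(q[5])
    return np.array([0,0,h])+Ra[:,2]*L1+Rb[:,2]*L2+Rt[:,2]*L3, Rt@T0
lo=np.array([-2.63,-.94,.31,-1.31,0,-2.55]);hi=np.array([2.63,2.18,2.57,4.45,2.66,2.55])
def ik(p,Rm,q0,L3):
    def e(q):
        P,Q=fk(q,L3); return np.r_[(P-p)*5,(Q-Rm).ravel()]
    r=least_squares(e,q0,bounds=(lo,hi)); return r.x,np.abs(r.fun).max()
E
python3 - <<'E'
from ik import *
s=ctrl.get_state(); R0=R.from_rotvec(s["tcp_rot"]).as_matrix(); print(s["t"],s["ee_pos"],fk(s["joints"],.27)[0],(fk(s["joints"],.27)[1]-R0).round(3).tolist())
ax=R0[:,1]; print("axis",ax)
for sg in(1,-1): print(sg,(R.from_rotvec(sg*np.pi/2*ax).as_matrix()@R0)[:,[0,2]].round(2).tolist())
for L3 in(.22,.32):
    for end in((.55,.10,.30),):
        q=s["joints"]; p0=s["ee_pos"]+[0,0,.2]; q,_=ik(p0,R0,q,L3)
        for i in range(0,10):
            Rm=R.from_rotvec(np.radians(10*i)*ax).as_matrix()@R0
            if (R.from_rotvec(np.radians(90)*ax).as_matrix()@R0)[2,0]<0: Rm=R.from_rotvec(-np.radians(10*i)*ax).as_matrix()@R0
            q2,e=ik(p0+(np.array(end)-p0)*i/9,Rm,q,L3); print(L3,i,q2.round(2),"e",round(e,4),"dq/s",round(np.abs(q2-q).max()*8,2)); q=q2
E
```

```text
10.075 [0.56234923 0.06145853 0.0083599 ] [0.56390883 0.0366068  0.00801724] [[0.0, 0.0, -0.0], [0.0, -0.0, -0.0], [-0.0, -0.0, 0.0]]
axis [9.78378524e-01 2.06822214e-01 1.86232855e-04]
1 [[-0.0, -0.21], [-0.0, 0.98], [1.0, -0.0]]
-1 [[0.0, 0.21], [0.0, -0.98], [-1.0, 0.0]]
0.22 0 [ 0.11  0.08  1.88 -0.    1.19 -0.1 ] e 0.0 dq/s 0.0
0.22 1 [ 0.05  0.08  1.86  0.18  1.23 -0.22] e 0.0 dq/s 1.46
0.22 2 [-0.01  0.09  1.85  0.35  1.3  -0.33] e 0.0 dq/s 1.37
0.22 3 [-0.06  0.11  1.84  0.51  1.37 -0.42] e 0.0 dq/s 1.28
0.22 4 [-0.1   0.13  1.84  0.66  1.45 -0.49] e 0.0 dq/s 1.2
0.22 5 [-0.14  0.16  1.84  0.81  1.54 -0.54] e 0.0 dq/s 1.13
0.22 6 [-0.17  0.19  1.85  0.94  1.63 -0.59] e 0.0 dq/s 1.08
0.22 7 [-0.18  0.22  1.86  1.07  1.72 -0.62] e 0.0 dq/s 1.05
0.22 8 [-0.19  0.25  1.88  1.2   1.81 -0.63] e 0.0 dq/s 1.05
0.22 9 [-0.19  0.28  1.9   1.34  1.9  -0.64] e 0.0 dq/s 1.06
0.32 0 [ 0.11  0.08  1.88 -0.    1.19 -0.1 ] e 0.0 dq/s 0.0
0.32 1 [ 0.02  0.09  1.86  0.18  1.24 -0.25] e 0.0 dq/s 1.45
0.32 2 [-0.06  0.11  1.84  0.35  1.31 -0.38] e 0.0 dq/s 1.33
0.32 3 [-0.14  0.15  1.82  0.5   1.39 -0.49] e 0.0 dq/s 1.2
0.32 4 [-0.2   0.19  1.81  0.63  1.48 -0.58] e 0.0 dq/s 1.08
0.32 5 [-0.25  0.25  1.81  0.76  1.58 -0.65] e 0.0 dq/s 0.98
0.32 6 [-0.29  0.3   1.8   0.87  1.67 -0.71] e 0.0 dq/s 0.91
0.32 7 [-0.32  0.36  1.81  0.98  1.77 -0.76] e 0.0 dq/s 0.86
0.32 8 [-0.33  0.42  1.82  1.08  1.86 -0.79] e 0.0 dq/s 0.83
0.32 9 [-0.33  0.48  1.83  1.18  1.96 -0.82] e 0.0 dq/s 0.83
```

apply_moves(rows=[3,0,0,4,0,0,0,3,0,0,4,0,0,0,3,0,0,4,0,0,0,3,0,0,4,0,0,0,3,0,0,4,0,0,0,3,0,0.4,1,9.78,2.07,0,3,0,0.4,1,9.78,2.07,0,3,0,0.4,1,9.78,2.07,0,3,0,0.4,1,9.78,2.07,0,3,0,0,0,0,0,0])

```text
t: 11.32
ee_pos: [0.562, 0.0763, 0.2463]
tcp_rot: [-1.602, -1.968, -0.579]
wrist_force: [0.6, 0.0, -1.1]
finger_gap: 0.403
```

apply_moves(rows=[3,0,0.4,1,9.78,2.07,0,3,0,0.4,1,9.78,2.07,0,3,0,0.4,1,9.78,2.07,0,3,0,0.4,1,9.78,2.07,0,3,0,0.4,1,9.78,2.07,0,3,0,0,0,0,0,0,3,0,0,0,0,0,0])

```text
t: 12.2
ee_pos: [0.5621, 0.0991, 0.2985]
tcp_rot: [-1.055, -1.307, -1.051]
wrist_force: [-0.3, -0.6, -1.1]
finger_gap: 0.404
```

Run:
```python
from h import *
s=ctrl.get_state(); Rm=R.from_rotvec(s["tcp_rot"]).as_matrix(); print(s["t"],s["ee_pos"],"bar axis",Rm[:,0],s["joints"].round(3),s["wrist_force"],s["finger_gap"])
a=snap("scene");b=snap("side"); o=[]
for x in(a,b):
    p=proj(x,s["ee_pos"]-.019*Rm[:,2]).astype(int); u,v=np.clip(p-[30,30],0,[452,324]); print(p,u,v); o.append(cv2.resize(x["img"][v:v+60,u:u+60],(400,400),interpolation=2))
cv2.imwrite("pics/m7.png",np.hstack(o)); cv2.imwrite("pics/s7.png",a["img"])
```

```text
12.2 [0.56207802 0.09911142 0.29852146] bar axis [-0.00235076  0.00492559  0.99998511] [-0.39   0.542  1.786  1.127  1.99  -0.857] [-0.30860185 -0.55872184 -1.11047787] 0.4035518590393566
[285 125] 255 95
[236 100] 206 70
```

View pics/m7.png

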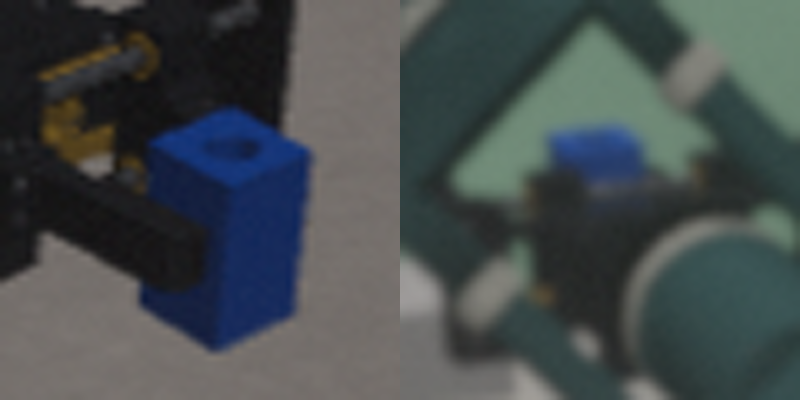

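The scene crop shows the adapter upright in the jaws with its hole up at crop (232,150). As a last check, I compare its long edges with a true vertical and look for any change in the bystanders.

Run:
```python
from h import *
s=ctrl.get_state(); Rm=R.from_rotvec(s["tcp_rot"]).as_matrix(); a=snap("scene")
c=s["ee_pos"]-.019*Rm[:,2]
for dx,dy in((0,0),(.018,.018)):
    d=proj(a,c+[dx,dy,-.03])-proj(a,c+[dx,dy,.03]); print("expected vertical",d, d[0]/d[1])
print("seen", (287.7-289.8)/(147.5-123.2),(299.55-301.5)/(142.25-117.8))
ref=cv2.imread("pics/scene1.png"); df=cv2.absdiff(ref,a["img"]).max(2)
for n,u,v in(("gauge",310,245),("spare",239,272),("dish",216,238),("beaker",182,184),("jar",375,255),("slides",358,325),("pencil",186,158)):
    print(n,np.median(df[v-12:v+12,u-12:u+12]),df[v-12:v+12,u-12:u+12].max())
```

```text
expected vertical [-1.98399497 24.80440791] -0.07998558059703509
expected vertical [-1.90542493 25.10086545] -0.07591072631660571
seen -0.08641975308642069 -0.07975460122699339
gauge 2.0 5
spare 2.0 6
dish 2.0 5
beaker 2.0 5
jar 2.0 10
slides 2.0 6
pencil 2.0 20
```

apply_moves(rows=[3,0,0,0,0,0,0,3,0,0,0,0,0,0,3,0,0,0,0,0,0,3,0,0,0,0,0,0])

```text
t: 12.85
ee_pos: [0.5621, 0.0981, 0.2983]
tcp_rot: [-1.054, -1.302, -1.055]
wrist_force: [0.5, 0.4, -1.3]
finger_gap: 0.404
```

Run:
```python
from h import *
b=snap("side"); df=cv2.absdiff(cv2.imread("pics/side1.png"),b["img"]).max(2)
print("washbottle",np.median(df[245:310,248:276]),df[245:310,248:276].max(),"pencil",df[252:268,278:308].max())
s=ctrl.get_state(); print(R.from_rotvec(s["tcp_rot"]).as_matrix()[:,0],np.abs(s["joint_velocities"]).max(),s["ee_pos"])
job.job_done()
```

```text
washbottle 6.0 8 pencil 8
[-7.51487088e-04  3.25450419e-04  9.99999665e-01] 0.0008048251017345034 [0.56207995 0.09814995 0.29820691]
the job is handed in; nothing more can be done
```

The adapter went fully onto the gauge's peg, was drawn off, and ended held still in the gripper with its hole facing straight up. I handed the job in after about 13 s of robot time.

- **Bored end:** I found the hole in the scene view and confirmed it again after lifting the adapter.
- **Fully home:** The adapter stopped moving against the gauge's face, the contact force rose to about 13 N, and no gap was visible from above.
- **Final hold:** The adapter's middle is about 0.30 m above the table. By the tool pose its axis is within 0.1° of vertical, and its edges in the scene picture agree to under 1°. The fingers stayed closed on the 36 mm width and the arm was at rest.
- **Other objects:** All seven bystanders and the gauge looked unchanged in before-and-after picture comparisons.
- **Disagreements:** The first scene and wrist camera positions for the adapter differed by about 6 mm, so I gripped at the average. The measured travel to the face came out about 2 mm short of the estimate; the contact force settled that it was home.

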